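Hang the trivet on its side hook

ROBOT

A 7-joint arm with a two-finger parallel gripper is mounted at the origin on the work surface. World frame = base frame: x ahead of the robot, y to its left, z up, the work surface at z = 0. Lengths are in m, angles in rad, forces in N, time in s.
With the tool pointing down it reaches from about 0.4 to 0.85 m from the base axis. Payload 4.5 kg.
Tool frame: the origin (TCP) lies between the finger pads; the fingertips stand 8 mm ahead of it and the grasp point (between the pads) lies 11 mm behind it; z points along the fingers, y is the direction in which the jaws open and shut (so a half turn about z gives the same grasp; the last joint's range is limited). The gripper opens to 88 mm and grips with 3 to 60 N. Pads are 18 mm wide; open, the fingers measure 123 mm over their backs; the gripper's body (75 mm by 187 mm) begins 45 mm behind the grasp point.
Start: joints at [1.266, 0.689, -0.195, 1.565, 0.157, 0.902, -0.215], TCP at [0.208, -0.589, 0.247] pointing down, gripper open.
Joint ranges: [-3.01, 3.01], [-0.46, 2.08], [-1.47, 1.51], [0.13, 2.56], [-1, 4.14], [0.04, 2.09], [-2.66, 2.66]. Speed limits (rad/s): [2.57, 2.57, 3.14, 3.14, 3.14, 3.14, 3.14].

INTERFACE

Orientations are given as a unit quaternion [x, y, z, w].
In Python, from plant import r gives the robot as it stands.
- The arm moves only by the tool carry_out, never from a script. Its argument "commands" is a list that holds one entry, the list of rows, each a list of 7 numbers: the turn, a rotation vector about the tool's x, y, z in rad, then the shift along the tool's x, y, z in cm, then the finger opening in cm, from 0 to 8.81. A call has 1 to 10 rows; each row is the pose to reach, as a shift and turn from the pose commanded when the call began, along the tool's axes at that moment; what a row does not reach only later rows make up. A row lasts 1/12 s, in which the tool goes at most 41.7 mm and 7.16 degrees, less where a joint would pass 70% of its speed; a pose out of reach is approached as far as the arm can. A call with a gripper value outside its range is refused whole. The fingers move at their own pace and stop on an object; "force" is the grip in N (left out, the last holds). Time passes only in rows, so rows that repeat a pose let the fingers close. It gives the time, the measured TCP pose, the force and the opening at its end, in the units of the state.
- r.get_state(): the state, without advancing time (a new reading comes with each control period).
- r.snapshot(name): name is "scene" or "side" or "wrist"; returns a dict with "pixels" (420x560x3 uint8, red, green, blue), "mtx" (3x3 intrinsics, pixels), "xyz" and "rotation" of the camera in the world. Camera axes: x right, y down, z forward; pixel columns grow to the right and rows downward; lengths in m; the calibration is good to about 2 mm. The wrist camera is an equidistant fisheye: a pixel r from the principal point sees the ray r / f radians off the axis. A picture is of the moment at which its call begins. There is no depth.
- r.finish_job(): hands the job in, once; it reports no verdict.
The state is a dict: "clock": time; "q": joint angles; "qd": joint speeds; "joint_torque": joint torques, N m; "tool_pos": TCP position; "eef_rot": TCP orientation; "contact_force": force on the tool from outside, world axes, zero at the start; "moment": the same for the moment, N m; "opening": opening from 0.0 (shut) to 1.0 (fully open).
Only numpy, scipy, OpenCV 4.12 (cv2) and the standard library are available. Lean on these libraries where they do the work, as an engineer would, in place of code of your own. Each camera call takes 0.05 s, during which the arm holds its last target.

TASK

Take the black trivet by its handle out of the white drying rack, bring it sideways onto the hook of the steel stand so that the hook passes through the trivet's top window, and press it gently down past the red spring clip until its top bar rests fully home on the floor of the hook. Feel for the hook, whose height is not measured, and never press on the stand with more than about 15 N. Leave the trivet hanging straight and released, and do not disturb the ramekin, plate, spatula or baking tray.

Things in the scene. Friction and masses are not known exactly. Their poses are not given: they have to be found in the camera images.
- trivet_center (a point): Black rigid plastic trivet, 0.16 to 0.26 kg, standing on edge in the rack: a flat panel 10 thick (its y axis), 140 wide (x), 215 tall (z up) with its handle; front and back alike. This point is its centre, 107.5 above its lower edge. The handle is a flat tab 36 wide and 75 tall, in the middle on top, from 32.5 to 107.5 above this point. Hold it near its top end.
- window_top (a point): Middle of the upper edge of the trivet's top window, 17.5 above trivet_center; axes as the trivet's. The hook goes through this window (112 wide, 56 tall, open below this point). The edge is the underside of the 15 tall top bar that rests in the hook. Fingers on the handle should stay at least 50 above this edge to clear the post.
- rack: White plastic drying rack, fixed: base 170 (x) x 90 (y) x 8 high with posts to 38 high; its slot along x, 13 wide, holds the trivet's lower edge. Origin: centre of its underside on the counter.
- stand: Steel hook stand, fixed. Origin: on the axis of its upright post, at counter height; z up. Base plate 12 high. Post 20 x 20, 205 high, its flat front face at y = -10. From that face the hook sticks out along the stand's -y axis to y = -37: 14 wide (x -7 to 7), 8 thick, upturned lip 12 high at its end. The throat lies between the post face and a red spring clip before the lip.
- hook_nominal (a point): NOMINAL place of the throat floor under the hung trivet: 165 above the counter, at y = -15 of the stand; axes as the stand's. The real hook is clamped at any height up to 8 above or below this, not told by the readings: find it by touch. It is sprung: it gives 1 mm per 5 N pressed down and comes back up, so ease the load off before letting go. Home = window_top edge on the real floor.
- clip_nominal (a point): NOMINAL place of the red clip's top edge: 20 above the throat floor, at y = -24.5 of the stand; up to 8 higher or lower with the hook. From there the clip slopes in towards the post (y = -18, 6 above the floor), so a bar lowered along the post meets it 10 to 15 above the floor. It yields outward only when the trivet is pressed down with 4 to 12 N; the trivet's weight is not enough.
- ramekin: Clear glass ramekin, 84 across, 45 high, loose bystander. Origin: centre of its underside.
- plate: White ceramic side plate, 160 across, 18 high, loose bystander. Origin: centre of its underside.
- spatula: Red hard silicone spatula, 260 long, lying along its x axis, loose bystander. Origin: underside, mid-length.
- tray: Stainless steel baking tray, 220 (x) x 320 (y) x 22 high, loose bystander. Origin: centre of its underside.
Not all that is in view belongs to the job. Of the things that look like the rack, take the one that is farthest to the robot's right at the start. Of the things that look like the part that bears trivet_center, the smaller one is meant.

How it is judged:
On the way, in this order (a step that is already met when the one before it is completed fails the run):
1. the trivet is lifted clear of the rack (height (world z) of trivet_center above 0.155 m and contact force between trivet and rack below 0.1 N), for 0.1 s.
2. the trivet is brought sideways onto the hook, up to the post, with the hook through its top window (y of trivet_center in the frame of stand between -0.022 and -0.009 m and x of trivet_center in the frame of stand between -0.025 and 0.025 m and height (world z) of trivet_center between 0.125 and 0.2 m), for 0.1 s.
At the end, for the whole second after the job is handed in: The trivet hangs with the underside of its top bar resting on the throat floor of the hook (contact felt there), between post and clip (mid plane 9 to 22 mm in front of the post axis, centred on the hook within 25 mm), upright within 0.1 rad and square to the hook within 0.2 rad, released and still (y of trivet_center in the frame of stand between -0.022 and -0.009 m and x of trivet_center in the frame of stand between -0.025 and 0.025 m and contact force between trivet and hook_c0 above 0.3 N and height (world z) of trivet_center above 0.125 m and angle between trivet_center's own z axis and vertical below 0.1 rad and linear speed of trivet below 0.02 m/s and angle between the y axis of trivet and the y axis of stand, either way round below 0.2 rad); the robot touches nothing.
It fails at once if the trivet pushes on the hook stand with more than 24 N (contact force between trivet and stand above 24 N).
It fails at once if the robot itself pushes on the hook stand with more than 24 N (contact force between any of the fingers, the arm and stand above 24 N).
It fails at once if the ramekin, plate, spatula or tray is moved by more than 20 mm (distance of any of ramekin, plate, spatula, tray from where it was at the start of the episode above 0.02 m).
It also fails if it takes over 58 s, if anything falls off the work surface, if the arm or the gripper's body presses on something with over 40 N, if the wrist force passes 120 N, or if a joint passes its speed limit or range.

## Working session

There is one attempt and no reset: what is moved stays moved. The work goes in short steps, Python scripts to look and compute and a tool call to move; the robot and the scene stay as the last step left them, time stands still between calls to the robot, and variables do not carry over. Pictures are saved under pics/ and viewed, and the job is handed in when it is done.

Besides the shell and the picture viewer there is one more tool, called after ">>>" by a JSON object that holds its "fn" and its "kwargs", one argument or row to a line. carry_out: Moves the arm, as the interface text tells. Its arguments: {"type":"object","properties":{"commands":{"type":"array"},"force":{"type":"number"}},"required":["commands"]}

```bash
ls; mkdir -p pics; python3 - <<'E'
from plant import r
import cv2
s=r.get_state(); print(s)
for n in ("scene","side","wrist"):
    d=r.snapshot(n); cv2.imwrite(f"pics/{n}0.png",d["pixels"][:,:,::-1]); print(n,d["mtx"],d["xyz"],d["rotation"])
E
```

```text
pics
{'clock': 0.0, 'q': array([ 1.26582768,  0.68997497, -0.19447867,  1.566341  ,  0.15725814,
        0.90249797, -0.2151237 ]), 'qd': array([ 1.18884307e-04, -1.89865231e-04, -4.83699536e-04,  8.24151155e-04,
       -1.89301125e-04, -2.36577084e-03, -7.83003386e-05]), 'joint_torque': array([-7.42352804e-04, -5.27560401e+01, -1.26755275e+00, -1.53424466e+01,
       -5.27968642e-02,  6.62271545e-03,  1.39861850e-04]), 'tool_pos': array([ 0.2074434 , -0.58891328,  0.24591555]), 'eef_rot': array([ 9.85687727e-01,  1.68578949e-01, -2.15632313e-04, -8.92672982e-04]), 'contact_force': array([ 0.53675213,  0.55372384, -0.12330337]), 'moment': array([ 0.02003525, -0.01506315, -0.01368937]), 'opening': 1.0034237660019412}
scene [[439.05131923   0.         286.50247191]
 [  0.         439.05131923 214.68203764]
 [  0.           0.           1.        ]] [1.57413509 0.12919473 1.03162697] [ 0.60275497  0.68353123 -0.30763108 -0.27355917]
side [[392.2566895    0.         280.21465271]
 [  0.         392.2566895  208.28573637]
 [  0.           0.           1.        ]] [0.23099335 0.75966978 1.03857434] [-0.18369349  0.9137008  -0.35481379  0.07426126]
wrist [[325.1922621    0.         273.32314724]
 [  0.         325.1922621  210.14766472]
 [  0.           0.           1.        ]] [ 0.2759805  -0.56510376  0.38292459] [ 0.80801903 -0.57208043 -0.08187466  0.11456776]
```

View pics/scene0.png

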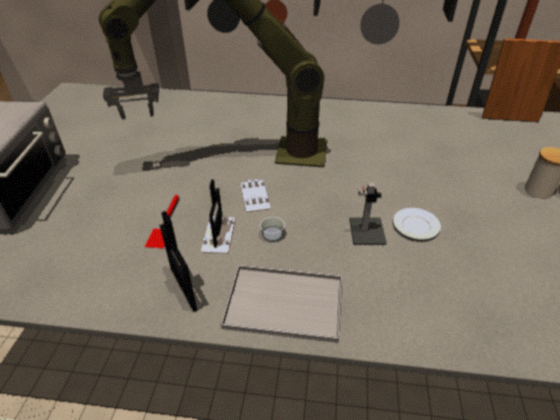

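View pics/side0.png

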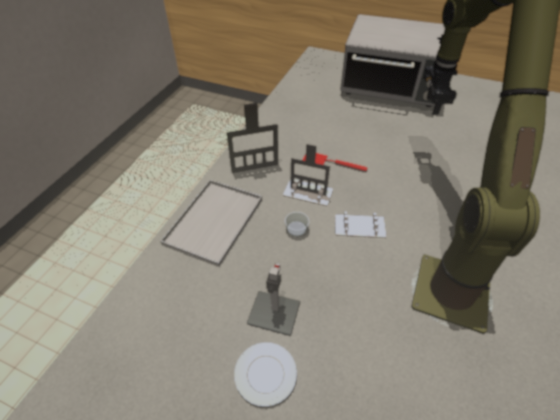

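View pics/wrist0.png

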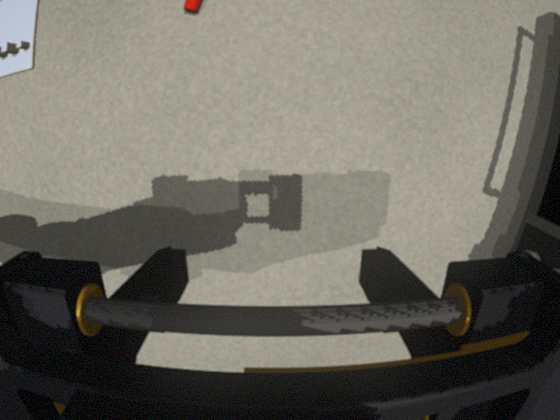

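The scene view shows two trivets: a large one at (178,262) and a small one at (215,215). It also shows two white racks, at (218,235) holding the small trivet and at (255,194) empty. The small trivet and the rack at (218,235) fit, since that rack lies farther to the robot's right (image left). The stand is at (368,215). I'll confirm this in enlarged crops.

```bash
cat > h.py <<'E'
import numpy as np, cv2
from scipy.spatial.transform import Rotation as R
from plant import r
def ray(d,u,v):
    K=d["mtx"]; p=np.array([(u-K[0,2])/K[0,0],(v-K[1,2])/K[1,1],1.])
    return np.array(d["xyz"]),R.from_quat(d["rotation"]).apply(p/np.linalg.norm(p))
def plane(d,u,v,z):
    o,w=ray(d,u,v); return o+w*(z-o[2])/w[2]
def tri(d1,p1,d2,p2):
    o1,a=ray(d1,*p1); o2,b=ray(d2,*p2)
    t=np.linalg.lstsq(np.c_[a,-b],o2-o1,rcond=None)[0]
    P,Q=o1+a*t[0],o2+b*t[1]; return (P+Q)/2,np.linalg.norm(P-Q)
def proj(d,P):
    c=R.from_quat(d["rotation"]).inv().apply(np.asarray(P)-d["xyz"]); c=np.atleast_2d(c)
    return c[:,:2]/c[:,2:]*d["mtx"][0,0]+d["mtx"][:2,2]
def crop(d,u0,v0,u1,v1,k,name):
    im=d["pixels"][v0:v1,u0:u1,::-1]; cv2.imwrite("pics/"+name,cv2.resize(im,None,fx=k,fy=k,interpolation=cv2.INTER_CUBIC))
E
python3 - <<'E'
from h import *
d=r.snapshot("scene"); e=r.snapshot("side")
import pickle; pickle.dump((d,e),open("s0.pkl","wb"))
A=d["pixels"][170:260,160:280,::-1]; B=d["pixels"][170:260,330:450,::-1]
C=e["pixels"][135:225,270:390,::-1]; D=e["pixels"][250:340,230:350,::-1]
# A scene rack,B scene stand,C side rack,D side stand: 6.6x? total <=800x600
f=lambda x:cv2.resize(x,(400,300),interpolation=cv2.INTER_CUBIC)
cv2.imwrite("pics/crops.png",np.vstack([np.hstack([f(A),f(B)]),np.hstack([f(C),f(D)])]))
E
```

```text
(no output)
```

View pics/crops.png

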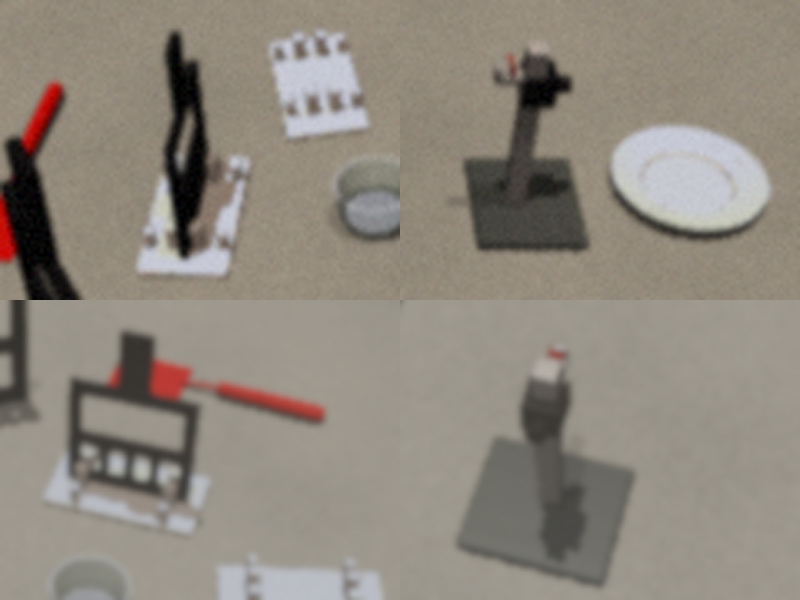

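The crops confirm the small trivet standing in the rack. The stand's hook points to image left (about world -y), with the red clip near scene (364,190). Next I'll measure them.

```bash
python3 - <<'E'
from h import *
import pickle; d,e=pickle.load(open("s0.pkl","rb"))
f=lambda x:cv2.resize(x,(400,600),interpolation=cv2.INTER_CUBIC)
cv2.imwrite("pics/c1.png",np.hstack([f(d["pixels"][175:265,190:250,::-1]),f(e["pixels"][135:225,283:343,::-1])]))
f=lambda x:cv2.resize(x,(400,560),interpolation=cv2.INTER_CUBIC)
cv2.imwrite("pics/c2.png",np.hstack([f(d["pixels"][180:250,345:395,::-1]),f(e["pixels"][260:330,250:300,::-1])]))
E
```

```text
(no output)
```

View pics/c1.png

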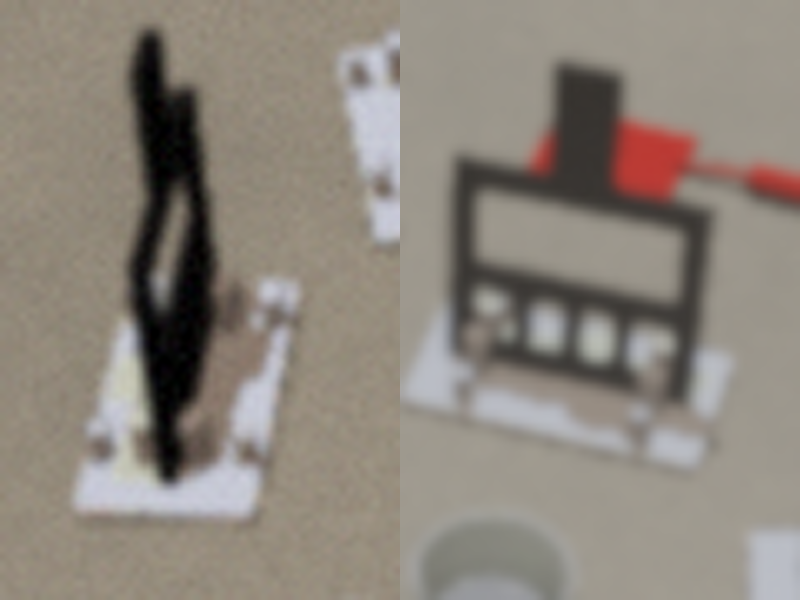

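View pics/c2.png

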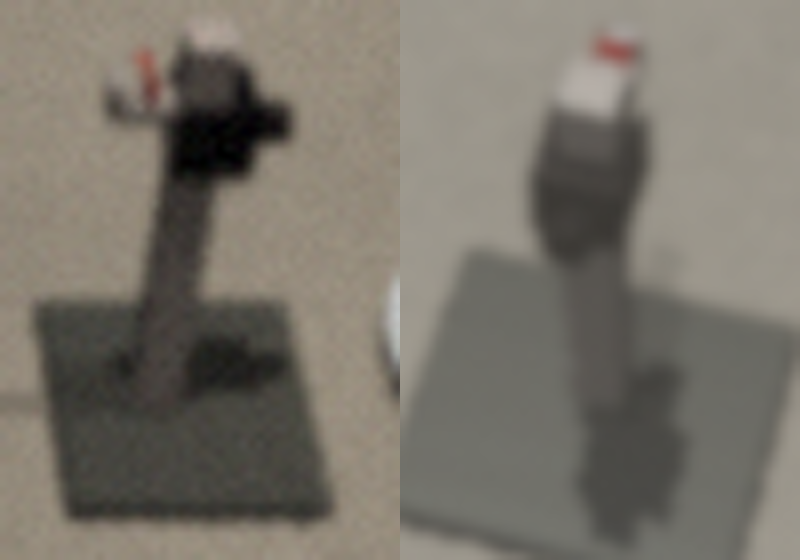

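```bash
cat > m.py <<'E'
from h import *
import pickle; from scipy.optimize import least_squares
d,e=pickle.load(open("s0.pkl","rb"))
cs=lambda p,k,o:((p[0]+.5)/k-.5+o[0],(p[1]+.5)/k-.5+o[1])
S1=lambda u,v:cs((u,v),6.6667,(190,175)); E1=lambda u,v:cs((u-400,v),6.6667,(283,135))
S2=lambda u,v:cs((u,v),8,(345,180)); E2=lambda u,v:cs((u-400,v),8,(250,260))
obs=[(e,E1(556,64),(18,5,107.5)),(e,E1(622,72),(-18,5,107.5)),(e,E1(457,157),(70,5,32.5)),(e,E1(712,210),(-70,5,32.5)),
(e,E1(686,402),(-70,5,-107.5)),(d,S1(148,33),(0,0,107.5)),(d,S1(168,480),(70,0,-107.5)),(d,S1(187,90),(-70,0,32.5))]
def P(p,X): return np.array(p[:3])+R.from_euler('z',p[3]).apply(np.array(X)/1e3)
f=lambda p:np.concatenate([(proj(c,P(p,X))[0]-uv) for c,uv,X in obs])
s=least_squares(f,[.6,-.2,.115,0]); print("trivet",s.x.round(4)); print(s.fun.reshape(-1,2).round(1))
def show(n,a,b): print(n,*[x.round(4) if hasattr(x,'round') else x for x in tri(d,a,e,b)])
# rack corners z=.008
for n,p,c in (("nearR",S1(78,508),d),("nearL",S1(256,514),d),("farL",S1(298,282),d),("side+x-y?",E1(400,400),e),("side",E1(698,468),e),("side",E1(735,355),e)):
    print(n,plane(c,*p,.008).round(4))
# stand base z=.012
for n,p,c in (("s fl",S2(36,303),d),("s fr",S2(287,303),d),("s nr",S2(326,500),d),("s nl",S2(67,500),d),("e",E2(470,252),e),("e",E2(797,330),e)):
    print(n,plane(c,*p,.012).round(4))
print("post top", plane(d,*S2(213,37),.205).round(4), plane(e,*E2(597,86),.205).round(4)); show("post top tri",S2(213,37),E2(597,86))
show("clip top",S2(144,55),E2(612,46))
show("lip",S2(113,95),E2(622,28))
E
python3 m.py
```

```text
trivet [ 0.5413 -0.2277  0.12    0.0782]
[[-0.6 -0.3]
 [ 0.1  0.6]
 [-1.   0.1]
 [ 0.1  0.4]
 [ 0.7  0.5]
 [-0.6  0.9]
 [-0.1  0.1]
 [-0.2 -2.1]]
nearR [ 0.6304 -0.2621  0.008 ]
nearL [ 0.6234 -0.1759  0.008 ]
farL [ 0.4556 -0.1915  0.008 ]
side+x-y? [ 0.6215 -0.1751  0.008 ]
side [ 0.4536 -0.1892  0.008 ]
side [ 0.4616 -0.2798  0.008 ]
s fl [0.412  0.2076 0.012 ]
s fr [0.398  0.3163 0.012 ]
s nr [0.519  0.3279 0.012 ]
s nl [0.5325 0.2223 0.012 ]
e [0.5319 0.2277 0.012 ]
e [0.4081 0.211  0.012 ]
post top [0.4677 0.258  0.205 ] [0.4636 0.2584 0.205 ]
post top tri [0.4643 0.2578 0.2029] 0.0013
clip top [0.4681 0.2339 0.1931] 0.0027
lip [0.473  0.2209 0.1785] 0.0043
```

```bash
python3 - <<'E'
from h import *
import pickle; d,e=pickle.load(open("s0.pkl","rb"))
print(plane(d,192,305,.0), plane(e,235,172,0),plane(e,279,166,0))
print("top",tri(d,(168,217),e,(251,104)))
s=r.get_state(); T=R.from_quat(s["eef_rot"])
print(T.as_matrix().round(3))
print(T.inv().apply(np.array([.5415,-.2275,.33])-s["tool_pos"])*100)
E
```

```text
[ 0.83675237 -0.23368565  0.        ] [ 0.84491664 -0.22535154  0.        ] [ 0.69908646 -0.32417104  0.        ]
top (array([ 0.78133646, -0.27372942,  0.28960153]), np.float64(0.007390868198974106))
[[ 0.943  0.332 -0.   ]
 [ 0.332 -0.943  0.001]
 [-0.    -0.001 -1.   ]]
[ 43.51299191 -23.0262519   -8.34990182]
```

>>> {"fn": "carry_out", "kwargs": {
  "commands": [
    [[0, 0, 0.05, 2, 0, -4, 8.8], [0, 0, 0.1, 5, -2, -8, 8.8], [0, 0, 0.15, 8, -4, -9, 8.8], [0, 0, 0.2, 11.5, -6, -9, 8.8], [0, 0, 0.257, 15, -8, -9, 8.8], [0, 0, 0.257, 18.5, -10, -9, 8.8], [0, 0, 0.257, 22, -12, -9, 8.8], [0, 0, 0.257, 25.5, -14, -9, 8.8], [0, 0, 0.257, 29, -15.5, -9, 8.8], [0, 0, 0.257, 32.5, -17.5, -9, 8.8]]
  ],
  "force": 30
}}

```text
clock: 1.08
tool_pos: [0.4574, -0.3151, 0.3369]
eef_rot: [0.999, 0.041, 0.0, 0.0]
contact_force: [0.2, -0.7, -0.3]
opening: 0.999
```

```bash
cat >> h.py <<'E'
def togo(xyz,yaw):
    s=r.get_state(); T=R.from_quat(s["eef_rot"]); G=R.from_euler('xz',[np.pi,yaw])
    print("t",round(s["clock"],2),"pos",s["tool_pos"].round(4),"F",s["contact_force"].round(2),"M",s["moment"].round(2),"op",round(s["opening"],3),"q",s["q"].round(2))
    print("rot",(T.inv()*G).as_rotvec().round(4),"shift cm",(T.inv().apply(np.array(xyz)-s["tool_pos"])*100).round(2))
E
python3 -c "
from h import *
togo([.5415,-.2275,.33],.082)"
```

```text
t 1.08 pos [ 0.4574 -0.3151  0.3369] F [ 0.22 -0.73 -0.32] M [ 0.06 -0.01  0.05] op 0.999 q [ 0.61  0.49 -0.15  1.66  0.08  1.   -1.05]
rot [ 0.0006 -0.0004 -0.0003] shift cm [ 9.1  -8.04  0.68]
```

>>> {"fn": "carry_out", "kwargs": {
  "commands": [
    [[0, 0, 0, 3, -2.7, 0.3, 8.8], [0, 0, 0, 6, -5.4, 0.5, 8.8], [0, 0, 0, 9.1, -8.0, 0.7, 8.8], [0, 0, 0, 9.1, -8.0, 0.7, 8.8], [0, 0, 0, 9.1, -8.0, 0.7, 8.8], [0, 0, 0, 9.1, -8.0, 0.7, 8.8]]
  ]
}}

```text
clock: 1.58
tool_pos: [0.5397, -0.2298, 0.3295]
eef_rot: [0.999, 0.041, -0.001, 0.0]
contact_force: [-0.5, -0.5, 1.0]
opening: 0.996
```

```bash
python3 -c "
from h import *
togo([.5415,-.2275,.203],.082)
d=r.snapshot('wrist'); cv2.imwrite('pics/w1.png',d['pixels'][:,:,::-1]); print(d['xyz'],R.from_quat(d['rotation']).as_matrix().round(3))
import pickle; pickle.dump(d,open('w1.pkl','wb'))"
```

```text
t 1.58 pos [ 0.5397 -0.2298  0.3295] F [-0.49 -0.47  1.05] M [ 0.04 -0.    0.02] op 0.996 q [ 0.41  0.55 -0.15  1.58  0.09  1.03 -1.25]
rot [ 0.0007  0.0012 -0.0004] shift cm [ 0.21 -0.22 12.65]
[ 0.61207969 -0.22354891  0.46630714] [[ 0.081 -0.957 -0.279]
 [-0.997 -0.078 -0.024]
 [ 0.001  0.28  -0.96 ]]
```

View pics/w1.png

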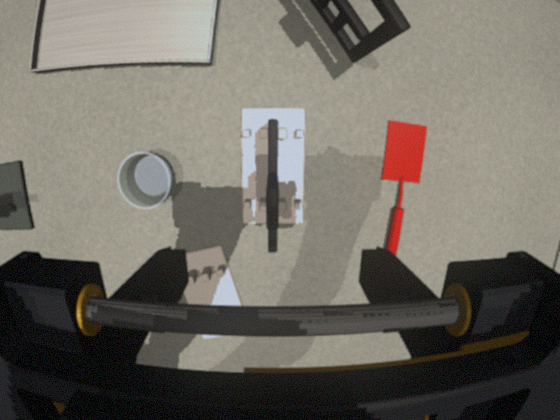

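The wrist view shows the trivet edge-on at column 272, midway between the jaws (columns 187 and 361) and parallel to the tool x axis. I'll descend and grip.

>>> {"fn": "carry_out", "kwargs": {
  "commands": [
    [[0, 0, 0, 0.2, -0.1, 3.5, 8.8], [0, 0, 0, 0.2, -0.1, 7, 8.8], [0, 0, 0, 0.2, -0.1, 10, 8.8], [0, 0, 0, 0.2, -0.1, 12, 8.8], [0, 0, 0, 0.2, -0.1, 12.6, 8.8], [0, 0, 0, 0.2, -0.1, 12.6, 8.8], [0, 0, 0, 0.2, -0.1, 12.6, 8.8]]
  ]
}}

```text
clock: 2.22
tool_pos: [0.5422, -0.2294, 0.2047]
eef_rot: [0.999, 0.04, 0.001, 0.001]
contact_force: [0.4, -0.1, 0.4]
opening: 0.998
```

```bash
python3 -c "
from h import *
togo([.5415,-.2275,.203],.082)
d=r.snapshot('side'); crop(d,260,110,370,210,5,'s1.png')
d=r.snapshot('scene'); crop(d,170,130,270,250,5,'s1b.png')"
```

```text
t 2.22 pos [ 0.5422 -0.2294  0.2047] F [ 0.38 -0.07  0.4 ] M [ 0.04 -0.01 -0.03] op 0.998 q [ 0.4   0.69 -0.13  1.73  0.13  0.73 -1.29]
rot [ 0.0011 -0.0011 -0.002 ] shift cm [-0.06 -0.2   0.17]
```

View pics/s1.png

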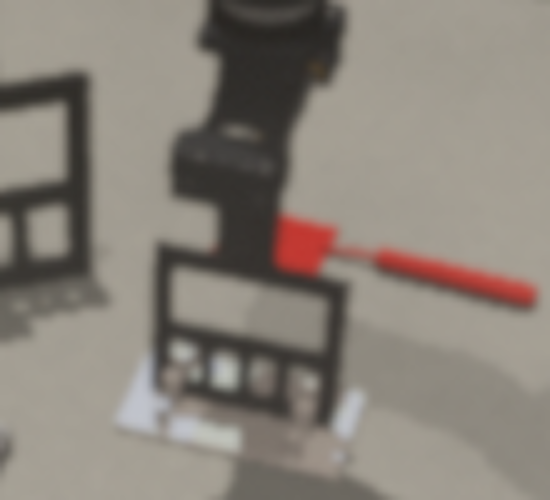

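View pics/s1b.png

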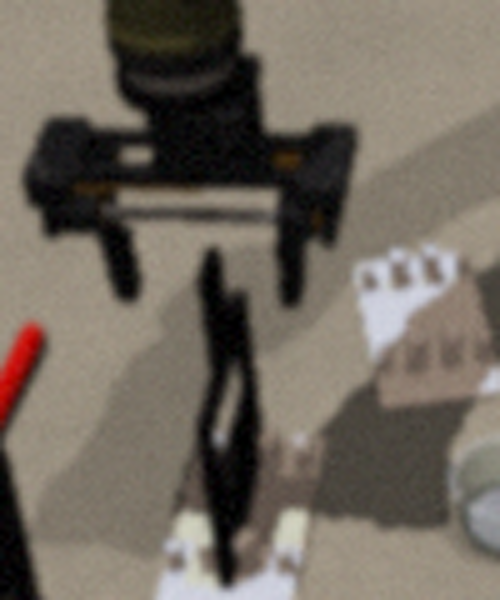

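The fingers straddle the handle, with tips at (122,295) and (290,303) and the handle at 212 in the crop. Closing now.

>>> {"fn": "carry_out", "kwargs": {
  "commands": [
    [[0, 0, 0, 0, 0, 0, 0], [0, 0, 0, 0, 0, 0, 0], [0, 0, 0, 0, 0, 0, 0], [0, 0, 0, 0, 0, 0, 0], [0, 0, 0, 0, 0, 0, 0], [0, 0, 0, 0, 0, 0, 0], [0, 0, 0, 0, 0, 0, 0], [0, 0, 0, 0, 0, 0, 0], [0, 0, 0, 0, 0, 0, 0], [0, 0, 0, 0, 0, 0, 0]]
  ],
  "force": 40
}}

```text
clock: 3.15
tool_pos: [0.5422, -0.2281, 0.2037]
eef_rot: [0.999, 0.041, -0.0, 0.0]
contact_force: [0.6, -0.3, 0.8]
opening: 0.262
```

```bash
python3 -c "
from h import *
togo([.5415,-.2275,.203],.082)"
```

```text
t 3.15 pos [ 0.5422 -0.2281  0.2037] F [ 0.59 -0.32  0.83] M [ 0.   -0.02  0.  ] op 0.262 q [ 0.4   0.69 -0.13  1.73  0.13  0.73 -1.29]
rot [ 0.      0.     -0.0003] shift cm [-0.06 -0.06  0.07]
```

>>> {"fn": "carry_out", "kwargs": {
  "commands": [
    [[0, 0, 0, 0, 0, 0, 0], [0, 0, 0, 0, 0, 0, 0], [0, 0, 0, 0, 0, 0, 0], [0, 0, 0, 0, 0, 0, 0], [0, 0, 0, 0, 0, 0, 0], [0, 0, 0, 0, 0, 0, 0]]
  ]
}}

```text
clock: 3.65
tool_pos: [0.5422, -0.2282, 0.2037]
eef_rot: [0.999, 0.041, 0.0, 0.0]
contact_force: [-0.3, 0.2, -0.8]
opening: 0.112
```

```bash
python3 -c "
from h import *
togo([.5415,-.2275,.203],.082)"
```

```text
t 3.65 pos [ 0.5422 -0.2282  0.2037] F [-0.25  0.18 -0.77] M [-0.03 -0.05 -0.01] op 0.112 q [ 0.4   0.69 -0.13  1.73  0.13  0.73 -1.29]
rot [ 0.0002 -0.     -0.0002] shift cm [-0.06 -0.07  0.07]
```

It grips at 9.9 mm, which matches the handle thickness. Lifting.

>>> {"fn": "carry_out", "kwargs": {
  "commands": [
    [[0, 0, 0, 0, 0, -1, 0], [0, 0, 0, 0, 0, -3, 0], [0, 0, 0, 0, 0, -5.5, 0], [0, 0, 0, 0, 0, -8, 0], [0, 0, 0, 0, 0, -10, 0], [0, 0, 0, 0, 0, -10.5, 0], [0, 0, 0, 0, 0, -10.5, 0], [0, 0, 0, 0, 0, -10.5, 0]]
  ]
}}

```text
clock: 4.32
tool_pos: [0.5415, -0.2278, 0.3081]
eef_rot: [0.999, 0.041, -0.001, -0.0]
contact_force: [-0.5, -0.0, -2.2]
opening: 0.109
```

```bash
python3 -c "
from h import *
togo([.4765,.174,.30],.127)
import pickle
d=r.snapshot('side'); e=r.snapshot('scene'); pickle.dump((e,d),open('s2.pkl','wb')); crop(d,260,90,370,190,5,'s2.png'); crop(e,170,100,270,220,5,'s2b.png')"
```

```text
t 4.32 pos [ 0.5415 -0.2278  0.3081] F [-0.45 -0.04 -2.19] M [-0.01  0.04  0.06] op 0.109 q [ 0.41  0.57 -0.15  1.6   0.1   0.98 -1.26]
rot [-0.0005  0.0013 -0.0451] shift cm [ -3.19 -40.58   0.83]
```

View pics/s2.png

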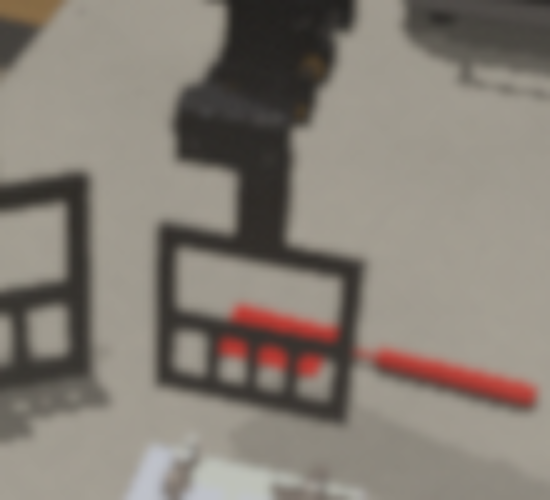

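View pics/s2b.png

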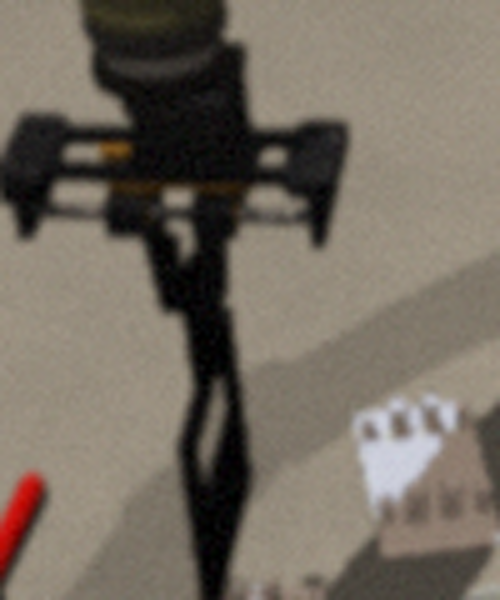

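```bash
python3 - <<'E'
from h import *
import pickle; from scipy.optimize import least_squares
d,e=pickle.load(open("s2.pkl","rb"))
c=lambda u,v:((u+.5)/5-.5+260,(v+.5)/5-.5+90)
obs=[(c(160,225),(70,5,32.5)),(c(363,262),(-70,5,32.5)),(c(345,422),(-70,5,-107.5)),(c(156,384),(70,5,-107.5))]
def f(p): # x,z,tilt,yaw
    return np.concatenate([proj(e,np.array([p[0],-.2278,p[1]])+R.from_euler('ZY',[p[3],p[2]]).apply(np.array(X)/1e3))[0]-u for u,X in obs])
s=least_squares(f,[.54,.22,0,.08]); print(s.x.round(4),s.fun.round(1))
E
```

```text
[0.54   0.2233 0.0056 0.0834] [-0.8 -0.4  0.5  0.1  0.5  0.5 -0.3  0.1]
```

Lifted, and the trivet centre is about 85 mm below the TCP. Carrying it to 90 mm in front of the stand.

>>> {"fn": "carry_out", "kwargs": {
  "commands": [
    [[0, 0, 0, -0.1, -1.5, 0, 0], [0, 0, 0, -0.4, -4.5, 0, 0], [0, 0, 0, -0.7, -8, 0, 0], [0, 0, -0.01, -1.0, -12, 0, 0], [0, 0, -0.02, -1.3, -16, 0, 0], [0, 0, -0.03, -1.6, -20, 0, 0], [0, 0, -0.04, -1.9, -24, 0, 0], [0, 0, -0.045, -2.2, -28, 0, 0], [0, 0, -0.045, -2.5, -31, 0, 0], [0, 0, -0.045, -2.7, -33, 0, 0]]
  ]
}}

```text
clock: 5.25
tool_pos: [0.4859, 0.1039, 0.3081]
eef_rot: [0.998, 0.066, -0.001, -0.001]
contact_force: [-0.3, -0.2, -1.4]
opening: 0.112
```

```bash
python3 -c "
from h import *
togo([.4764,.1687,.30],.127)"
```

```text
t 5.25 pos [0.4859 0.1039 0.3081] F [-0.31 -0.24 -1.42] M [ 0.02  0.04 -0.07] op 0.112 q [-0.18  0.44 -0.18  1.86  0.1   0.85 -1.85]
rot [-0.0024  0.0019  0.006 ] shift cm [-0.08 -6.55  0.82]
```

>>> {"fn": "carry_out", "kwargs": {
  "commands": [
    [[0, 0, 0, 0, -2, 0, 0], [0, 0, 0, 0, -4, 0.5, 0], [0, 0, 0, -0.1, -5.7, 1.5, 0], [0, 0, 0, -0.1, -6.3, 3, 0], [0, 0, 0, -0.1, -6.3, 4.1, 0], [0, 0, 0, -0.1, -6.3, 4.1, 0], [0, 0, 0, -0.1, -6.3, 4.1, 0], [0, 0, 0, -0.1, -6.3, 4.1, 0]]
  ]
}}

```text
clock: 5.92
tool_pos: [0.4792, 0.1611, 0.2679]
eef_rot: [0.998, 0.063, -0.0, 0.0]
contact_force: [-0.0, -0.7, -2.3]
opening: 0.109
```

```bash
python3 -c "
from h import *
togo([.4764,.1687,.2665],.127)
import pickle
d=r.snapshot('side'); e=r.snapshot('scene'); w=r.snapshot('wrist'); pickle.dump((e,d,w),open('s3.pkl','wb')); crop(d,210,180,350,340,3.5,'s3.png'); crop(e,300,120,410,250,4,'s3b.png');cv2.imwrite('pics/w3.png',w['pixels'][:,:,::-1])"
```

```text
t 5.92 pos [0.4792 0.1611 0.2679] F [-0.01 -0.7  -2.34] M [ 0.05 -0.01  0.01] op 0.109 q [-0.3   0.5  -0.17  1.89  0.12  0.75 -1.99]
rot [ 0.      0.     -0.0003] shift cm [-0.18 -0.79  0.14]
```

View pics/s3.png

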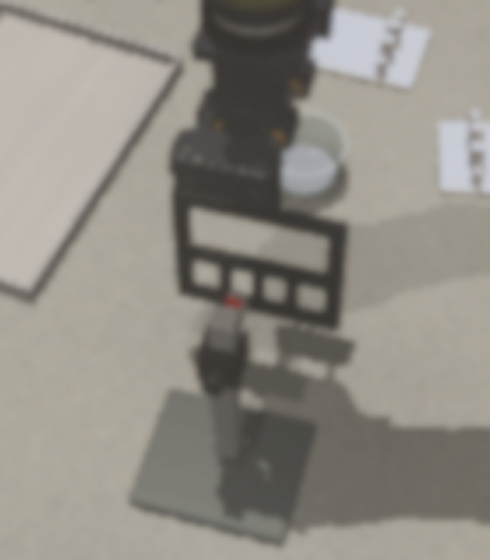

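View pics/s3b.png

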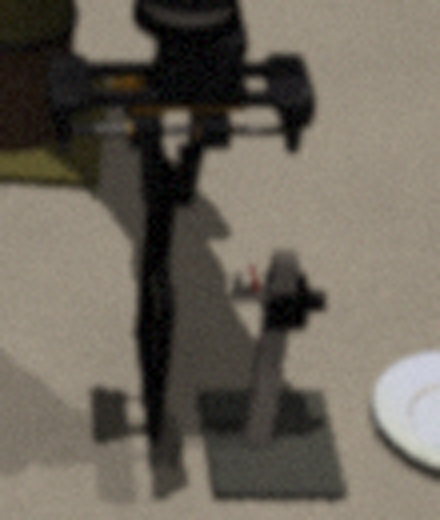

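View pics/w3.png

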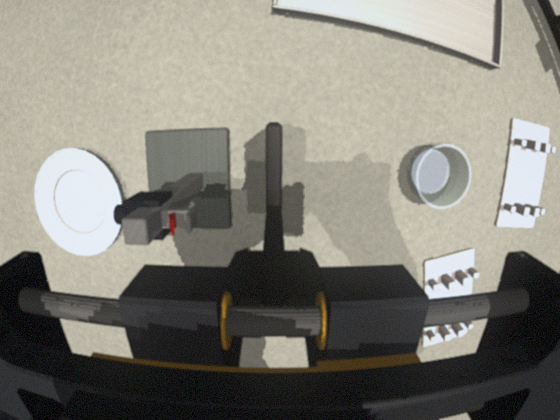

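```bash
python3 - <<'E'
from h import *
import pickle
e,d,w=pickle.load(open("s3.pkl","rb"))
crop(w,100,110,290,270,4,'w3c.png')
E
```

```text
(no output)
```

View pics/w3c.png

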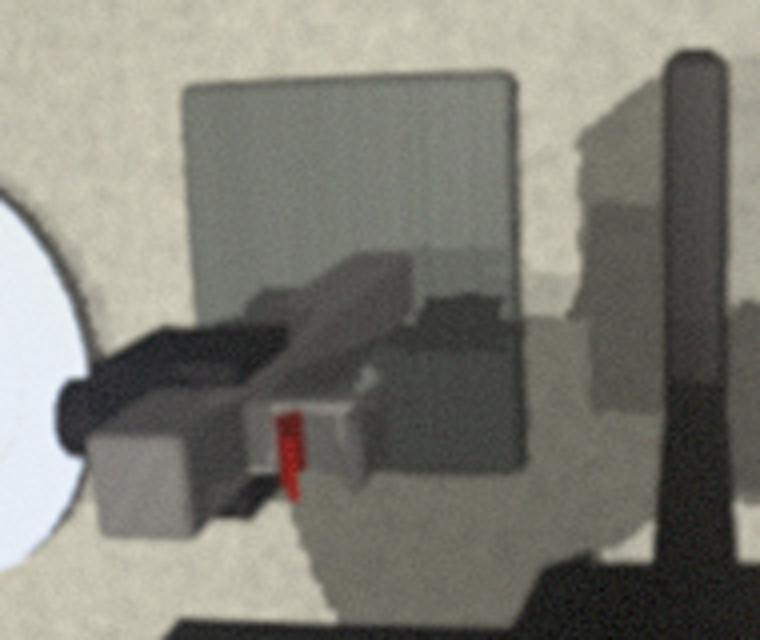

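```bash
cat >> h.py <<'E'
def wray(w,u,v):
    K=w["mtx"]; a=np.array([u-K[0,2],v-K[1,2]]); rr=np.hypot(*a); t=rr/K[0,0]
    return np.array(w["xyz"]),R.from_quat(w["rotation"]).apply([a[0]/rr*np.sin(t),a[1]/rr*np.sin(t),np.cos(t)])
def wplane(w,u,v,z):
    o,q=wray(w,u,v); return o+q*(z-o[2])/q[2]
E
python3 - <<'E'
from h import *
import pickle
e,d,w=pickle.load(open("s3.pkl","rb"))
c=lambda u,v:((u+.5)/4-.5+100,(v+.5)/4-.5+110)
P=np.array([wplane(w,*c(*p),.205) for p in [(88,435),(184,433),(194,531),(100,538)]])
print(P.round(4)); m=P.mean(0); print(m)
v=P[1]-P[0]; print("y-edge", v, np.arctan2(v[0],-v[1])); v=P[1]-P[2]; print("xedge",v, np.arctan2(v[1],v[0]))
B=np.array([wplane(w,*c(*p),.012) for p in [(184,88),(517,74),(524,470)]]); print(B.round(4))
v=B[1]-B[0]; print(np.arctan2(v[0],-v[1])); v=B[1]-B[2]; print(np.arctan2(v[1],v[0]), "mid",(B[0]+B[2])/2)
# trivet frame front: far end at top x=+70: pixel (666..728, 60) at shoulder z
zc=.2679-.0848
for p in [(668,70),(726,70)]: print("shoulder end",wplane(w,*c(*p),zc+.0325).round(4))
E
```

```text
[[0.4748 0.2671 0.205 ]
 [0.4776 0.2485 0.205 ]
 [0.4598 0.2466 0.205 ]
 [0.4555 0.2653 0.205 ]]
[0.46693566 0.25688519 0.205     ]
y-edge [ 2.85210399e-03 -1.86282598e-02  2.77555756e-17] 0.15192650387284115
xedge [0.01785505 0.00183214 0.        ] 0.10225390662976534
[[0.5208 0.3285 0.012 ]
 [0.534  0.2218 0.012 ]
 [0.4092 0.2075 0.012 ]]
0.12309043999338022
0.11449837977109077 mid [0.46501604 0.26799364 0.012     ]
shoulder end [0.546  0.1733 0.2156]
shoulder end [0.5471 0.165  0.2156]
```

Post axis is at about (0.466, 0.2575), yaw 0.125, and the trivet is square to it. Moving sideways to just short of the post.

```bash
python3 -c "
from h import *
togo([.470,.2335,.2679],.125)"
```

```text
t 6.07 pos [0.4797 0.1609 0.2684] F [-0.54  0.09 -1.76] M [-0.01  0.01  0.05] op 0.112 q [-0.3   0.5  -0.17  1.89  0.12  0.75 -1.99]
rot [-0.0002 -0.0013  0.0011] shift cm [-0.05 -7.33  0.05]
```

>>> {"fn": "carry_out", "kwargs": {
  "commands": [
    [[0, 0, 0, 0, -1, 0, 0], [0, 0, 0, 0, -2, 0, 0], [0, 0, 0, 0, -3, 0, 0], [0, 0, 0, 0, -4, 0, 0], [0, 0, 0, 0, -5, 0, 0], [0, 0, 0, 0, -6, 0, 0], [0, 0, 0, 0, -6.8, 0, 0], [0, 0, 0, 0, -7.2, 0, 0], [0, 0, 0, 0, -7.2, 0, 0], [0, 0, 0, 0, -7.2, 0, 0]]
  ]
}}

```text
clock: 6.9
tool_pos: [0.4702, 0.2322, 0.2676]
eef_rot: [0.998, 0.063, -0.0, 0.0]
contact_force: [0.1, 0.7, -2.4]
opening: 0.107
```

```bash
python3 -c "
from h import *
import pickle
togo([.4695,.241,.2679],.125)
d=r.snapshot('side'); w=r.snapshot('wrist'); e=r.snapshot('scene'); pickle.dump((e,d,w),open('s4.pkl','wb'));crop(w,170,110,330,260,4,'w4.png'); crop(e,330,120,410,240,5,'s4b.png')"
```

```text
t 6.9 pos [0.4702 0.2322 0.2676] F [ 0.08  0.66 -2.39] M [ 0.02 -0.04  0.  ] op 0.107 q [-0.44  0.53 -0.16  1.84  0.12  0.78 -2.11]
rot [0.0007 0.0002 0.002 ] shift cm [ 0.04 -0.88 -0.03]
```

View pics/w4.png

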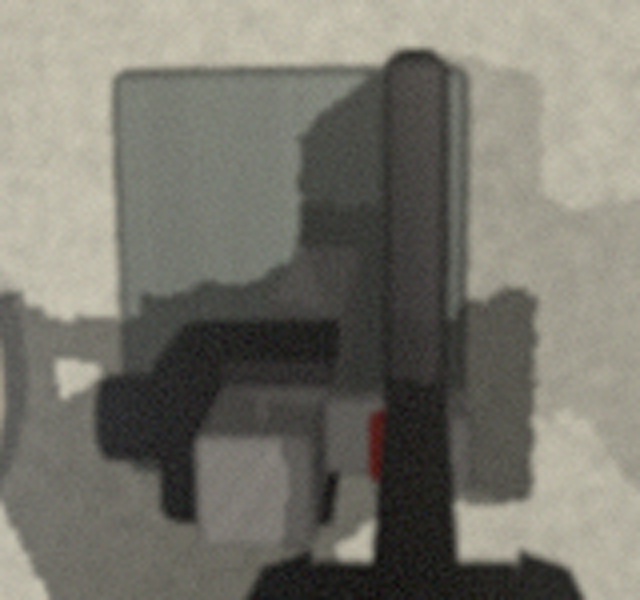

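View pics/s4b.png

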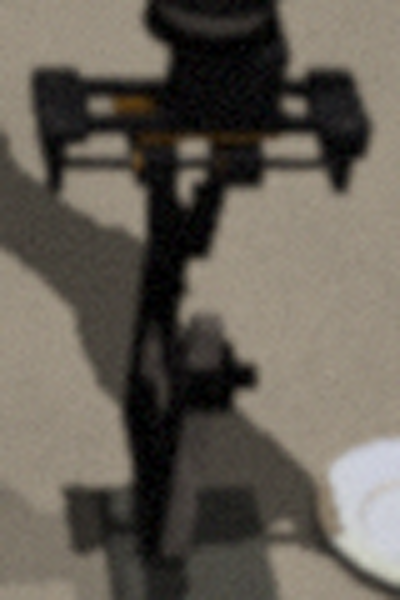

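The wrist view shows the hook and red clip passing under the bar at crop (375,440), with no contact force. Now I'll feel for the post.

>>> {"fn": "carry_out", "kwargs": {
  "commands": [
    [[0, 0, 0, 0, -0.2, 0, 0], [0, 0, 0, 0, -0.4, 0, 0], [0, 0, 0, 0, -0.6, 0, 0], [0, 0, 0, 0, -0.75, 0, 0], [0, 0, 0, 0, -0.75, 0, 0], [0, 0, 0, 0, -0.75, 0, 0]]
  ]
}}

```text
clock: 7.55
tool_pos: [0.4692, 0.24, 0.2677]
eef_rot: [0.998, 0.064, -0.0, 0.0]
contact_force: [0.3, -0.8, -1.7]
opening: 0.113
```

>>> {"fn": "carry_out", "kwargs": {
  "commands": [
    [[0, 0, 0, 0, -0.1, 0, 0], [0, 0, 0, 0, -0.15, 0, 0], [0, 0, 0, 0, -0.15, 0, 0]]
  ]
}}

```text
clock: 7.8
tool_pos: [0.4691, 0.2415, 0.2677]
eef_rot: [0.998, 0.063, 0.0, -0.0]
contact_force: [0.6, -0.4, -2.4]
opening: 0.108
```

>>> {"fn": "carry_out", "kwargs": {
  "commands": [
    [[0, 0, 0, 0, -0.08, 0, 0], [0, 0, 0, 0, -0.15, 0, 0], [0, 0, 0, 0, -0.15, 0, 0]]
  ]
}}

```text
clock: 8.05
tool_pos: [0.4689, 0.243, 0.2677]
eef_rot: [0.998, 0.063, 0.0, -0.0]
contact_force: [0.2, 0.2, -1.6]
opening: 0.11
```

>>> {"fn": "carry_out", "kwargs": {
  "commands": [
    [[0, 0, 0, 0, -0.06, 0, 0], [0, 0, 0, 0, -0.12, 0, 0], [0, 0, 0, 0, -0.12, 0, 0]]
  ]
}}

```text
clock: 8.3
tool_pos: [0.4688, 0.2435, 0.2677]
eef_rot: [0.998, 0.063, -0.0, 0.0]
contact_force: [-0.4, -1.0, -0.1]
opening: 0.107
```

>>> {"fn": "carry_out", "kwargs": {
  "commands": [
    [[0, 0, 0, 0, -0.05, 0, 0], [0, 0, 0, 0, -0.08, 0, 0], [0, 0, 0, 0, -0.08, 0, 0]]
  ]
}}

```text
clock: 8.55
tool_pos: [0.4688, 0.2439, 0.2677]
eef_rot: [0.998, 0.063, -0.0, 0.001]
contact_force: [0.5, -2.6, -0.6]
opening: 0.109
```

```bash
python3 -c "
from h import *
togo([.4695,.241,.2679],.125)"
```

```text
t 8.55 pos [0.4688 0.2439 0.2677] F [ 0.49 -2.62 -0.65] M [-0.86 -0.08 -0.04] op 0.109 q [-0.46  0.53 -0.16  1.83  0.12  0.79 -2.13]
rot [0.0015 0.0002 0.0012] shift cm [ 0.04  0.29 -0.02]
```

Post contact is felt at TCP y of about 0.243 (Fy −2.6 N, moment −0.86 N m). Back off 1 mm and lower in steps.

>>> {"fn": "carry_out", "kwargs": {
  "commands": [
    [[0, 0, 0, 0, 0.15, 0, 0], [0, 0, 0, 0, 0.27, 0, 0], [0, 0, 0, 0, 0.27, 0.3, 0], [0, 0, 0, 0, 0.27, 0.6, 0], [0, 0, 0, 0, 0.27, 0.8, 0], [0, 0, 0, 0, 0.27, 0.8, 0]]
  ]
}}

```text
clock: 9.05
tool_pos: [0.4686, 0.2423, 0.2591]
eef_rot: [0.998, 0.064, -0.001, 0.0]
contact_force: [0.2, 0.1, -2.0]
opening: 0.107
```

```bash
python3 -c "
from h import *
togo([.4695,.241,.2679],.125)"
```

```text
t 9.05 pos [0.4686 0.2423 0.2591] F [ 0.24  0.09 -1.97] M [ 0.04  0.01 -0.02] op 0.107 q [-0.46  0.54 -0.16  1.84  0.12  0.76 -2.13]
rot [0.0001 0.0011 0.0022] shift cm [ 0.08  0.14 -0.88]
```

>>> {"fn": "carry_out", "kwargs": {
  "commands": [
    [[0, 0, 0, 0, 0, 0.15, 0], [0, 0, 0, 0, 0, 0.3, 0], [0, 0, 0, 0, 0, 0.3, 0]]
  ]
}}

```text
clock: 9.3
tool_pos: [0.4689, 0.2421, 0.2564]
eef_rot: [0.998, 0.063, -0.0, 0.0]
contact_force: [-0.6, 0.6, -1.4]
opening: 0.103
```

>>> {"fn": "carry_out", "kwargs": {
  "commands": [
    [[0, 0, 0, 0, 0, 0.15, 0], [0, 0, 0, 0, 0, 0.25, 0], [0, 0, 0, 0, 0, 0.25, 0]]
  ]
}}

```text
clock: 9.55
tool_pos: [0.4691, 0.2426, 0.2542]
eef_rot: [0.998, 0.063, 0.0, -0.0]
contact_force: [0.5, 0.8, -0.0]
opening: 0.11
```

>>> {"fn": "carry_out", "kwargs": {
  "commands": [
    [[0, 0, 0, 0, 0, 0.05, 0], [0, 0, 0, 0, 0, 0.1, 0], [0, 0, 0, 0, 0, 0.1, 0]]
  ]
}}

```text
clock: 9.8
tool_pos: [0.4691, 0.2426, 0.2533]
eef_rot: [0.998, 0.063, 0.0, -0.0]
contact_force: [-1.4, 1.1, 0.2]
opening: 0.113
```

>>> {"fn": "carry_out", "kwargs": {
  "commands": [
    [[0, 0, 0, 0, 0, 0.05, 0], [0, 0, 0, 0, 0, 0.1, 0], [0, 0, 0, 0, 0, 0.1, 0]]
  ]
}}

```text
clock: 10.05
tool_pos: [0.4691, 0.2425, 0.2523]
eef_rot: [0.998, 0.063, 0.0, -0.0]
contact_force: [0.2, 2.3, 0.5]
opening: 0.109
```

```bash
python3 -c "
from h import *
togo([.4695,.241,.2679],.125)"
```

```text
t 10.05 pos [0.4691 0.2425 0.2523] F [0.2  2.35 0.47] M [0.54 0.03 0.03] op 0.109 q [-0.46  0.55 -0.16  1.85  0.12  0.74 -2.14]
rot [-0.0006 -0.0005  0.002 ] shift cm [ 0.02  0.15 -1.56]
```

The clip is felt (Fz up about 2.5 N, Fy +2.3 N, pushing towards the post). Pressing on in 1 mm steps.

>>> {"fn": "carry_out", "kwargs": {
  "commands": [
    [[0, 0, 0, 0, 0, 0.05, 0], [0, 0, 0, 0, 0, 0.1, 0], [0, 0, 0, 0, 0, 0.1, 0]]
  ]
}}

```text
clock: 10.3
tool_pos: [0.4691, 0.2424, 0.2512]
eef_rot: [0.998, 0.063, 0.0, -0.0]
contact_force: [0.7, 3.0, 0.5]
opening: 0.109
```

>>> {"fn": "carry_out", "kwargs": {
  "commands": [
    [[0, 0, 0, 0, 0, 0.05, 0], [0, 0, 0, 0, 0, 0.1, 0], [0, 0, 0, 0, 0, 0.1, 0]]
  ]
}}

```text
clock: 10.55
tool_pos: [0.469, 0.2424, 0.2502]
eef_rot: [0.998, 0.063, 0.0, -0.0]
contact_force: [-0.1, 2.3, 1.1]
opening: 0.105
```

>>> {"fn": "carry_out", "kwargs": {
  "commands": [
    [[0, 0, 0, 0, 0, 0.05, 0], [0, 0, 0, 0, 0, 0.1, 0], [0, 0, 0, 0, 0, 0.1, 0]]
  ]
}}

```text
clock: 10.8
tool_pos: [0.4691, 0.2424, 0.2493]
eef_rot: [0.998, 0.063, 0.0, -0.0]
contact_force: [-0.3, 3.3, 1.2]
opening: 0.106
```

>>> {"fn": "carry_out", "kwargs": {
  "commands": [
    [[0, 0, 0, 0, 0, 0.05, 0], [0, 0, 0, 0, 0, 0.1, 0], [0, 0, 0, 0, 0, 0.1, 0]]
  ]
}}

```text
clock: 11.05
tool_pos: [0.4691, 0.2424, 0.2484]
eef_rot: [0.998, 0.063, 0.0, -0.0]
contact_force: [-0.6, 2.4, 3.4]
opening: 0.112
```

>>> {"fn": "carry_out", "kwargs": {
  "commands": [
    [[0, 0, 0, 0, 0, 0.05, 0], [0, 0, 0, 0, 0, 0.1, 0], [0, 0, 0, 0, 0, 0.1, 0]]
  ]
}}

```text
clock: 11.3
tool_pos: [0.469, 0.2422, 0.2469]
eef_rot: [0.998, 0.063, -0.0, -0.0]
contact_force: [0.4, 2.9, 0.2]
opening: 0.11
```

>>> {"fn": "carry_out", "kwargs": {
  "commands": [
    [[0, 0, 0, 0, 0, 0.05, 0], [0, 0, 0, 0, 0, 0.1, 0], [0, 0, 0, 0, 0, 0.1, 0]]
  ]
}}

```text
clock: 11.55
tool_pos: [0.4688, 0.2421, 0.2459]
eef_rot: [0.998, 0.063, -0.0, 0.0]
contact_force: [0.3, 3.5, -1.2]
opening: 0.106
```

```bash
python3 -c "
from h import *
togo([.4695,.241,.2679],.125)"
```

```text
t 11.55 pos [0.4688 0.2421 0.2459] F [ 0.32  3.49 -1.16] M [ 1.04  0.01 -0.03] op 0.106 q [-0.46  0.56 -0.16  1.86  0.13  0.73 -2.14]
rot [0.0001 0.0005 0.002 ] shift cm [ 0.05  0.12 -2.2 ]
```

The clip gave way: Fz peaked at +3.4 N and then dropped. Lowering on to the floor.

>>> {"fn": "carry_out", "kwargs": {
  "commands": [
    [[0, 0, 0, 0, 0, 0.05, 0], [0, 0, 0, 0, 0, 0.1, 0], [0, 0, 0, 0, 0, 0.1, 0]]
  ]
}}

```text
clock: 11.8
tool_pos: [0.4688, 0.2421, 0.245]
eef_rot: [0.998, 0.063, -0.0, 0.0]
contact_force: [-0.6, 4.0, 1.5]
opening: 0.113
```

>>> {"fn": "carry_out", "kwargs": {
  "commands": [
    [[0, 0, 0, 0, 0, 0.05, 0], [0, 0, 0, 0, 0, 0.1, 0], [0, 0, 0, 0, 0, 0.1, 0]]
  ]
}}

```text
clock: 12.05
tool_pos: [0.4689, 0.2421, 0.2441]
eef_rot: [0.998, 0.063, -0.0, 0.0]
contact_force: [-0.7, 4.4, 0.0]
opening: 0.112
```

>>> {"fn": "carry_out", "kwargs": {
  "commands": [
    [[0, 0, 0, 0, 0, 0.05, 0], [0, 0, 0, 0, 0, 0.1, 0], [0, 0, 0, 0, 0, 0.1, 0]]
  ]
}}

```text
clock: 12.3
tool_pos: [0.4689, 0.2421, 0.2431]
eef_rot: [0.998, 0.063, -0.0, 0.0]
contact_force: [-0.1, 3.6, -0.7]
opening: 0.107
```

>>> {"fn": "carry_out", "kwargs": {
  "commands": [
    [[0, 0, 0, 0, -0.05, 0.05, 0], [0, 0, 0, 0, -0.05, 0.1, 0], [0, 0, 0, 0, -0.05, 0.1, 0]]
  ]
}}

```text
clock: 12.55
tool_pos: [0.469, 0.2423, 0.2424]
eef_rot: [0.998, 0.063, 0.0, 0.0]
contact_force: [-1.4, 3.1, 3.9]
opening: 0.11
```

>>> {"fn": "carry_out", "kwargs": {
  "commands": [
    [[0, 0, 0, 0, 0, 0.05, 0], [0, 0, 0, 0, 0, 0.1, 0], [0, 0, 0, 0, 0, 0.1, 0]]
  ]
}}

```text
clock: 12.8
tool_pos: [0.4691, 0.2424, 0.2416]
eef_rot: [0.998, 0.063, 0.0, 0.0]
contact_force: [-1.4, 2.3, 5.8]
opening: 0.109
```

>>> {"fn": "carry_out", "kwargs": {
  "commands": [
    [[0, 0, 0, 0, 0, 0.05, 0], [0, 0, 0, 0, 0, 0.1, 0], [0, 0, 0, 0, 0, 0.1, 0]]
  ]
}}

```text
clock: 13.05
tool_pos: [0.4692, 0.2425, 0.241]
eef_rot: [0.998, 0.063, 0.0, 0.0]
contact_force: [-0.9, 1.8, 9.9]
opening: 0.111
```

```bash
python3 -c "
from h import *
togo([.4695,.241,.2679],.125)"
```

```text
t 13.05 pos [0.4692 0.2425 0.241 ] F [-0.93  1.84  9.87] M [ 0.45  0.58 -0.05] op 0.111 q [-0.47  0.57 -0.16  1.87  0.13  0.72 -2.14]
rot [ 0.0002 -0.0009  0.0016] shift cm [ 0.02  0.15 -2.69]
```

Fz climbs about 5 N/mm from TCP z of about 0.243, which is the sprung hook floor: 11 mm below first clip contact, net press about 12 N. Easing the load off before release.

>>> {"fn": "carry_out", "kwargs": {
  "commands": [
    [[0, 0, 0, 0, 0, -0.08, 0], [0, 0, 0, 0, 0, -0.16, 0], [0, 0, 0, 0, 0, -0.2, 0], [0, 0, 0, 0, 0, -0.2, 0]]
  ]
}}

```text
clock: 13.38
tool_pos: [0.469, 0.2424, 0.2423]
eef_rot: [0.998, 0.063, 0.0, 0.0]
contact_force: [-1.2, 2.2, 3.4]
opening: 0.109
```

```bash
python3 -c "
from h import *
togo([.4695,.241,.2679],.125)
e=r.snapshot('scene'); crop(e,330,120,410,240,5,'s5b.png')
w=r.snapshot('wrist'); crop(w,170,110,330,260,4,'w5.png')
togo([.4695,.241,.2679],.125)"
```

```text
t 13.38 pos [0.469  0.2424 0.2423] F [-1.25  2.21  3.4 ] M [ 0.64  0.26 -0.02] op 0.109 q [-0.47  0.57 -0.16  1.86  0.13  0.72 -2.14]
rot [ 0.0004 -0.0002  0.0016] shift cm [ 0.04  0.14 -2.56]
t 13.48 pos [0.469  0.2424 0.2422] F [-0.3   2.12  2.93] M [ 0.54  0.3  -0.02] op 0.107 q [-0.47  0.57 -0.16  1.86  0.13  0.72 -2.14]
rot [ 0.0004 -0.      0.0017] shift cm [ 0.03  0.15 -2.57]
```

View pics/s5b.png

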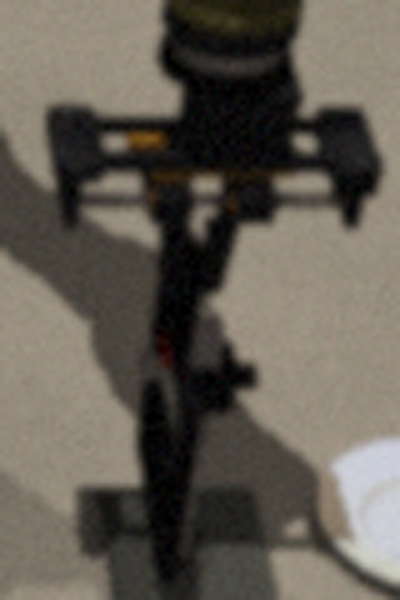

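The red clip (164,350) now shows in front of the bar, so the bar is inside the throat. Ease off a little more, then open.

>>> {"fn": "carry_out", "kwargs": {
  "commands": [
    [[0, 0, 0, 0, -0.05, -0.06, 0], [0, 0, 0, 0, -0.05, -0.06, 0], [0, 0, 0, 0, -0.05, -0.06, 0]]
  ]
}}

```text
clock: 13.73
tool_pos: [0.4689, 0.2429, 0.2426]
eef_rot: [0.998, 0.063, -0.0, 0.0]
contact_force: [-0.1, 0.7, 2.7]
opening: 0.107
```

>>> {"fn": "carry_out", "kwargs": {
  "commands": [
    [[0, 0, 0, 0, 0, 0, 1.1], [0, 0, 0, 0, 0, 0, 1.3], [0, 0, 0, 0, 0, 0, 1.6], [0, 0, 0, 0, 0, 0, 2], [0, 0, 0, 0, 0, 0, 3], [0, 0, 0, 0, 0, 0, 4], [0, 0, 0, 0, 0, 0, 4], [0, 0, 0, 0, 0, 0, 4], [0, 0, 0, 0, 0, 0, 4]]
  ]
}}

```text
clock: 14.48
tool_pos: [0.4689, 0.2431, 0.2428]
eef_rot: [0.998, 0.063, 0.0, 0.0]
contact_force: [-0.1, 0.2, 0.5]
opening: 0.454
```

```bash
python3 -c "
from h import *
togo([.4695,.241,.2679],.125)
w=r.snapshot('wrist'); crop(w,130,110,420,320,2.7,'w6.png')"
```

```text
t 14.48 pos [0.4689 0.2431 0.2428] F [-0.06  0.19  0.54] M [-0.01  0.04  0.01] op 0.454 q [-0.47  0.57 -0.16  1.86  0.13  0.72 -2.14]
rot [ 0.0001 -0.      0.0019] shift cm [ 0.04  0.22 -2.51]
```

View pics/w6.png

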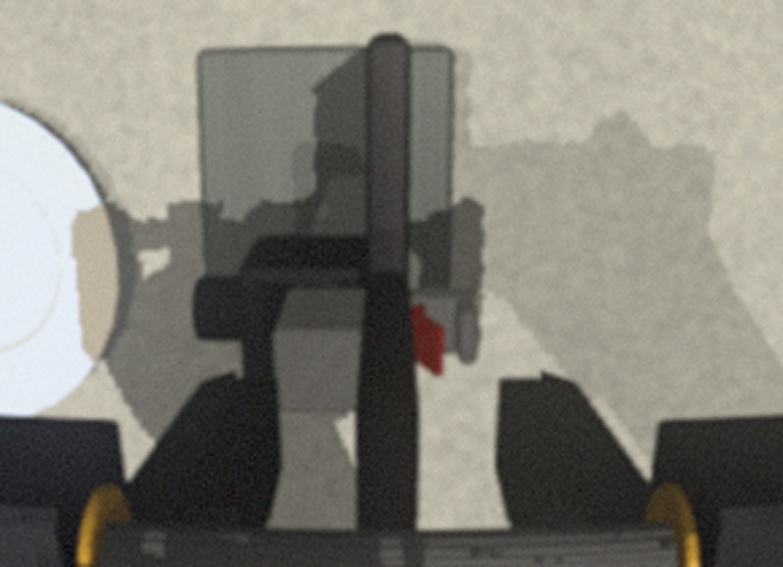

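The wrist view shows the fingers clear on both sides and the bar between post (315,350) and clip (427,340). Retreat upwards.

>>> {"fn": "carry_out", "kwargs": {
  "commands": [
    [[0, 0, 0, 0, 0, -0.5, 4], [0, 0, 0, 0, 0, -1.5, 4], [0, 0, 0, 0, 0, -3, 4], [0, 0, 0, 0, 0, -5, 4], [0, 0, 0, 0, 0, -7.5, 4], [0, 0, 0, 0, 0, -10, 4], [0, 0, 0, 0, 0, -12, 4], [0, 0, 0, 0, 0, -12, 4], [0, 0, 0, 0, 0, -12, 4], [0, 0, 0, 0, 0, -12, 4]]
  ]
}}

```text
clock: 15.37
tool_pos: [0.4684, 0.2427, 0.3622]
eef_rot: [0.998, 0.063, -0.001, 0.0]
contact_force: [-0.3, -0.7, -0.4]
opening: 0.453
```

```bash
python3 -c "
from h import *
import pickle
togo([.4695,.241,.2679],.125)
e=r.snapshot('scene'); d=r.snapshot('side'); w=r.snapshot('wrist'); pickle.dump((e,d,w),open('s7.pkl','wb'))
f=lambda x:cv2.resize(np.ascontiguousarray(x[:,:,::-1]),(400,600),interpolation=cv2.INTER_CUBIC)
cv2.imwrite('pics/s7.png',np.hstack([f(e['pixels'][150:255,335:405]),f(d['pixels'][220:340,220:300])]))
crop(w,150,100,400,290,3,'w7.png')
for n,a,c in ((e,0,0),): pass
old=pickle.load(open('s0.pkl','rb'))
"
```

```text
t 15.37 pos [0.4684 0.2427 0.3622] F [-0.31 -0.71 -0.38] M [-0.02 -0.02 -0.05] op 0.453 q [-0.45  0.43 -0.18  1.69  0.08  1.03 -2.1 ]
rot [0.0007 0.0011 0.0018] shift cm [0.1  0.18 9.43]
```

View pics/s7.png

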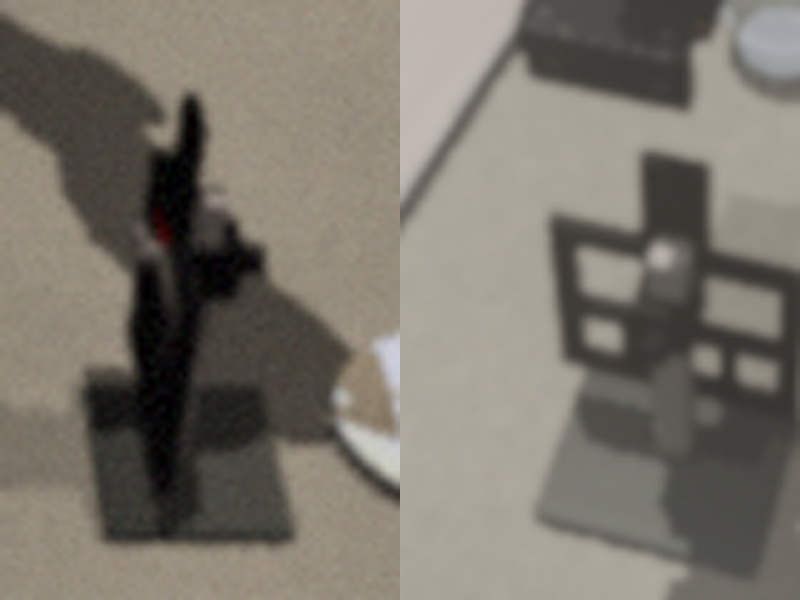

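View pics/w7.png

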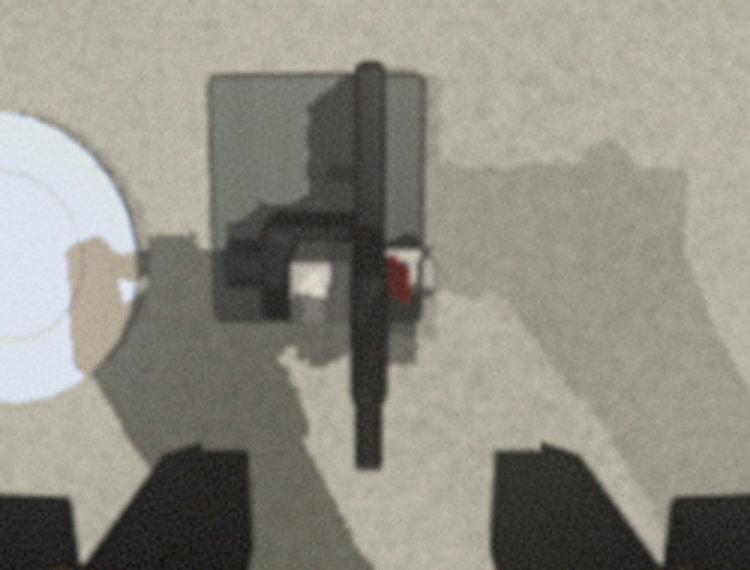

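```bash
python3 - <<'E'
from h import *
import pickle; from scipy.optimize import least_squares
d,e,w=pickle.load(open("s7.pkl","rb"))
crop(e,245,235,310,305,8,'s7e.png')
c=lambda u,v:((u-400+.5)/5-.5+220,(v+.5)/5-.5+220)
obs=[(c(643,152),(18,5,107.5)),(c(709,162),(-18,5,107.5)),(c(550,213),(70,5,32.5)),(c(565,362),(70,5,-107.5))]
def f(p):
    return np.concatenate([proj(e,np.array([p[0],.2430,p[1]])+R.from_euler('ZY',[.125,p[2]]).apply(np.array(X)/1e3))[0]-u for u,X in obs])
s=least_squares(f,[.54,.22,0]); print(s.x.round(4),s.fun.round(1))
# bystander drift: masked image difference between start and now
d0,e0=pickle.load(open("s0.pkl","rb"))
def cen(im,box,lo,hi):
    u0,v0,u1,v1=box; m=cv2.inRange(im[v0:v1,u0:u1],np.array(lo),np.array(hi)); M=cv2.moments(m,True); return round(M['m10']/M['m00']+u0,1),round(M['m01']/M['m00']+v0,1)
for n,b,lo,hi in (("plate",(225,340,305,410),(185,)*3,(255,)*3),("spatula",(330,150,375,180),(120,0,0),(255,90,90)),("ramekin",(280,205,315,245),(150,150,150),(255,255,255))):
    print(n,cen(e0["pixels"],b,lo,hi),cen(e["pixels"],b,lo,hi))
for n in ("scene","side"):
    a=(d0 if n=="scene" else e0)["pixels"]; b=(d if n=="scene" else e)["pixels"]
    boxes=dict(ramekin=(250,210,295,245),tray=(220,262,350,340),spatula=(140,190,185,252)) if n=="scene" else dict(ramekin=(280,205,315,245),tray=(160,180,265,265))
    for k,(x0,y0,x1,y1) in boxes.items():
        s,_=cv2.phaseCorrelate(np.float64(cv2.cvtColor(a[y0:y1,x0:x1],7)),np.float64(cv2.cvtColor(b[y0:y1,x0:x1],7))); print(n,k,np.round(s,2))
E
```

```text
[0.4651 0.1648 0.0096] [-0.6 -0.5  0.5  0.7 -0.2  0.5  0.4 -1. ]
plate (265.5, 366.0) (263.0, 375.7)
spatula (351.3, 165.2) (350.7, 165.5)
ramekin (297.0, 223.5) (299.8, 224.2)
scene ramekin [0.52 0.1 ]
scene tray [0.52 0.02]
scene spatula [ 0.38 -0.03]
side ramekin [ 0.3  -0.04]
side tray [0.18 0.04]
```

```bash
python3 - <<'E'
from h import *
import pickle
d,e,w=pickle.load(open("s7.pkl","rb"))
c=lambda u,v:((u-400+.5)/5-.5+220,(v+.5)/5-.5+220)
sc=lambda u,v:((u+.5)/5.714-.5+335,(v+.5)/5.714-.5+150)
L,Rr=c(643,152),c(709,162); mid=((L[0]+Rr[0])/2,(L[1]+Rr[1])/2)
print("handle top",tri(d,sc(191,95),e,mid))
f=lambda x,n,o,k:cv2.resize(np.ascontiguousarray(x[:,:,::-1]),None,fx=k,fy=k,interpolation=cv2.INTER_CUBIC)
A=f(d["pixels"][160:235,345:395],0,0,8);B=f(e["pixels"][240:315,245:295],0,0,8)
cv2.imwrite("pics/s8.png",np.hstack([A,B]))
# predicted locations if home (centre z .155) and if 10 mm higher
for z in (.155,.158,.165):
    C=np.array([.468,.2427,z]); Y=R.from_euler('z',.125)
    P=[C+Y.apply(np.array(X)/1e3) for X in [(0,0,107.5),(18,5,107.5),(-18,5,107.5),(70,5,32.5),(70,5,-107.5),(-70,5,-107.5)]]
    print(z,"scene",((proj(d,P)-[345,160])*8).round(0).tolist(),"side",((proj(e,P)-[245,240])*8+[400,0]).round(0).tolist())
E
```

```text
handle top (array([0.46605609, 0.24226841, 0.26812372]), np.float64(0.0048174244874382675))
0.155 scene [[188.0, 69.0], [209.0, 97.0], [195.0, 42.0], [203.0, 341.0], [158.0, 609.0], [114.0, 383.0]] side [[638.0, 92.0], [576.0, 92.0], [690.0, 118.0], [430.0, 195.0], [456.0, 417.0], [835.0, 512.0]]
0.158 scene [[189.0, 63.0], [210.0, 91.0], [196.0, 35.0], [204.0, 335.0], [159.0, 604.0], [115.0, 378.0]] side [[637.0, 86.0], [576.0, 86.0], [690.0, 112.0], [430.0, 189.0], [455.0, 413.0], [835.0, 507.0]]
0.165 scene [[192.0, 47.0], [212.0, 75.0], [198.0, 20.0], [206.0, 321.0], [161.0, 591.0], [117.0, 365.0]] side [[637.0, 72.0], [575.0, 73.0], [690.0, 98.0], [428.0, 177.0], [454.0, 403.0], [836.0, 497.0]]
```

View pics/s8.png

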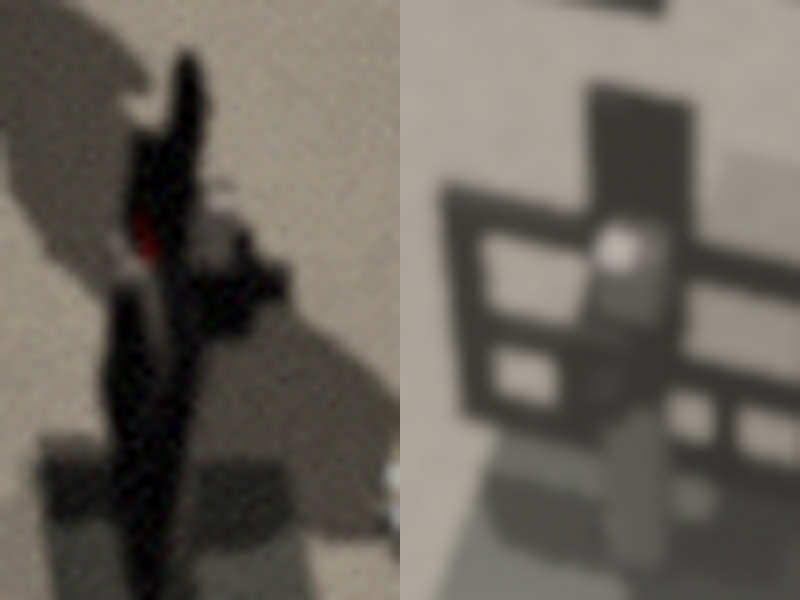

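```bash
python3 - <<'E'
from h import *
import pickle
d,e,w=pickle.load(open("s7.pkl","rb")); d0,e0=pickle.load(open("s0.pkl","rb"))
f=lambda x:cv2.resize(np.ascontiguousarray(x[:,:,::-1]),(400,300),interpolation=cv2.INTER_CUBIC)
cv2.imwrite("pics/s9.png",np.vstack([np.hstack([f(d0["pixels"][195:255,380:460]),f(d["pixels"][195:255,380:460])]),np.hstack([f(e0["pixels"][330:420,210:330]),f(e["pixels"][330:420,210:330])])]))
E
```

```text
(no output)
```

View pics/s9.png

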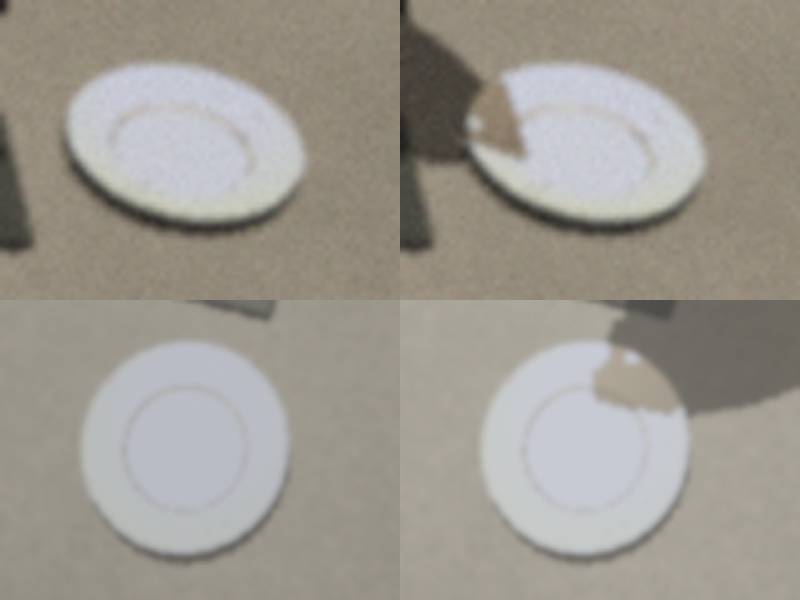

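The plate has not moved: its rim spans 80–290 before and 480–690 after (the right panel is offset by 400). Only the arm's shadow falls on it. Handing in.

```bash
python3 -c "
from h import *
print(r.finish_job())"
```

```text
the job is handed in; nothing more can be done
None
```

The small black trivet is hanging on the hook, released, and the job is handed in at about 15.5 s of robot time. `finish_job()` gave no verdict.

**What I did:**
- I gripped the trivet by its handle in the right-hand rack, lifted it out and brought it sideways onto the hook. I felt the post at about 2.6 N and backed off 1 mm.
- Pressing down in 1 mm steps, the clip gave way at about 5 N net. I then felt the sprung floor as a rise of about 5 N/mm, roughly 11 mm below first clip contact. The highest net press I read was about 12 N.
- I eased off to about 5 N net, which includes the trivet's 2 N weight, then opened the fingers and retreated 12 cm.

**Last checks:**
- **Trivet:** it hangs upright, with an in-plane tilt of about 0.01 rad, square to the stand and between the post and the red clip. The force on the tool read near zero after release.
- **Bystanders:** image shifts of the ramekin, tray and spatula were about half a pixel, and the plate's outline is unchanged. A first colour-mask check of the plate and ramekin showed shifts of up to 10 pixels. For the plate, the before-and-after crops show this was the arm's shadow.

**A check that disagreed:** camera estimates of the hung trivet's centre height spread over about 155–165 mm, with the two views about 5 mm apart. The gripper height gives 155–158 mm. I relied on the force readings to judge it home, as I had no independent contact check after release.

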